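# Leak-check the cap joint of a basket strainer

## Task

The strainer has been put back together and needs a leak check: put air on it by swinging the ball valve's lever fully open, in line with the pipe. Then take the leak-detector pen from its stand and run its tip slowly and steadily (5 cm/s at most) once all the way round the seam at the foot of the strainer's cap, clockwise seen from above, starting and finishing on the side that faces the valve, with the tip within a few millimetres of the seam and never pressed hard on the strainer. Leave the air on, set the pen gently back home in its stand, and leave everything else on the bench where it is.

Things in the scene. Friction and masses are not known exactly. Their poses are not given: they have to be found in the camera images.
- rig: fixed test skid, 225 x 400 mm: one pipe line with a brass ball valve at one end and, 190 mm along it, a black basket strainer with a grey blanking cap on its outlet; a grey air receiver lies beside it. Origin on the bench under the line, midway. Axes: y along the pipe from valve to strainer, +x to the receiver, -x to the open side (roughly towards the robot), z up.
- valve_lever (a joint): angle of the ball valve's lever: 0 = across the pipe (shut, pointing to the rig's -x), 1.57 = in line with the pipe, pointing away from the strainer (fully open, against a stop). Grows anticlockwise seen from above. Starts between 0 and 0.25, stays where it is left, takes about 3 N at the sleeve to turn.
- valve_stem (a point): the upright axis on which the lever turns, at the lever's mid-height, 148 mm above the bench. Under the lever: the valve's bonnet (radius 14 mm about the axis, top 129 mm above the bench), elsewhere nothing higher than 124 mm.
- lever_grip (a point): centre of the lever's blue plastic sleeve, 88 mm from the stem axis, moving with the lever. The sleeve is 78 mm long (40 to 118 mm from the axis), 22 mm wide, 12 mm thick (142 to 154 mm above the bench). Its x axis points from the sleeve to the stem, z up.
- seam_center (a point): centre of the strainer's round grey screw cap, at the seam's height, 137 mm above the bench; axes as the rig's. The strainer's black flat rim is 130 mm across, its top 136 mm above the bench. The ribbed cap on it is 90 mm across and 18 mm high, and the cross-shaped grip on the cap ends 30 mm above the seam.
- seam00 (a point): the point of the seam that faces the valve (rig -y side): start and end of the round. The seam is the thin white line of gasket round the foot of the cap: a level circle of radius 49 mm about seam_center, on the rim, 4 mm outside the cap's wall. Clockwise seen from above it goes from here to the rig's -x side, the blanked end (+y), the receiver side (+x) and back.
- pen_grip (a point): where to hold the leak-detector pen: on its axis, 120 mm above its tip, 40 mm below its top. The pen is 160 mm long, 90 g: grey barrel 22 mm across from 52 mm above the tip to the top, black cone from 52 down to 30 mm, steel sensing tip 6 mm across and 30 mm long. z runs up the pen from tip to top.
- pen_tip (a point): end of the pen's sensing tip, on its axis; z up the pen
- pen: the same pen; origin at the end of its sensing tip, z up its axis
- stand_tip (a point): where the pen's tip end lies when the pen is home, upright and tip down, in its stand: 13 mm above the bench; z up. The fixed black stand has an 88 mm square foot and an upright socket 27 mm wide inside, flared to 44 mm at its mouth 96 mm above the bench; inside, from 69 down to 50 mm, it tapers, and the pen's cone rests there.
- coupling: black and grey pipe coupling standing on end, 52 mm across, 98 mm high; bystander, to be left alone; origin under its centre
- elbow: galvanised elbow, 70 mm high; bystander, to be left alone; origin under its centre
- endcap: grey end cap, 60 mm across, 42 mm high; bystander, to be left alone; origin under its centre
- union: brass union, 52 mm across, 52 mm high; bystander, to be left alone; origin under its centre
- tape: tape measure, 66 x 32 x 62 mm; bystander, to be left alone; origin under its centre
- wrench: steel wrench, 200 mm long; bystander, to be left alone; origin under its centre
- mug: white mug, 80 mm across, 95 mm high; bystander, to be left alone; origin under its centre
Not all that is in view belongs to the job. Of the things that look like the pen, the smaller one is meant. Leave any green look-alike of the part that bears stand_tip alone.

How it is judged (in metres and radians):
On the way, in this order (a step that is already met when the one before it is completed fails the run):
1. valve open, pen tip moving slowly on the seam, at the side that faces the valve (x of pen_tip in the frame of seam_center between -0.0085 and 0.0085 m and y of pen_tip in the frame of seam_center between -0.0575 and -0.0405 m and z of pen_tip in the frame of seam_center between -0.005 and 0.01 m and linear speed of pen below 0.06 m/s and value of joint valve_lever above 1.4 rad), for 0.1 s.
2. air still on, pen tip moving slowly on the seam, 40 degrees clockwise from the side that faces the valve (x of pen_tip in the frame of seam_center between -0.04 and -0.023 m and y of pen_tip in the frame of seam_center between -0.046 and -0.029 m and z of pen_tip in the frame of seam_center between -0.005 and 0.01 m and linear speed of pen below 0.06 m/s and value of joint valve_lever above 1.4 rad), for 0.1 s.
3. air still on, pen tip moving slowly on the seam, 80 degrees clockwise from the side that faces the valve (x of pen_tip in the frame of seam_center between -0.0568 and -0.0398 m and y of pen_tip in the frame of seam_center between -0.017 and 0 m and z of pen_tip in the frame of seam_center between -0.005 and 0.01 m and linear speed of pen below 0.06 m/s and value of joint valve_lever above 1.4 rad), for 0.1 s.
4. air still on, pen tip moving slowly on the seam, 120 degrees clockwise from the side that faces the valve (x of pen_tip in the frame of seam_center between -0.0509 and -0.0339 m and y of pen_tip in the frame of seam_center between 0.016 and 0.033 m and z of pen_tip in the frame of seam_center between -0.005 and 0.01 m and linear speed of pen below 0.06 m/s and value of joint valve_lever above 1.4 rad), for 0.1 s.
5. air still on, pen tip moving slowly on the seam, 160 degrees clockwise from the side that faces the valve (x of pen_tip in the frame of seam_center between -0.0253 and -0.0083 m and y of pen_tip in the frame of seam_center between 0.0375 and 0.0545 m and z of pen_tip in the frame of seam_center between -0.005 and 0.01 m and linear speed of pen below 0.06 m/s and value of joint valve_lever above 1.4 rad), for 0.1 s.
6. air still on, pen tip moving slowly on the seam, 200 degrees clockwise from the side that faces the valve (x of pen_tip in the frame of seam_center between 0.0083 and 0.0253 m and y of pen_tip in the frame of seam_center between 0.0375 and 0.0545 m and z of pen_tip in the frame of seam_center between -0.005 and 0.01 m and linear speed of pen below 0.06 m/s and value of joint valve_lever above 1.4 rad), for 0.1 s.
7. air still on, pen tip moving slowly on the seam, 240 degrees clockwise from the side that faces the valve (x of pen_tip in the frame of seam_center between 0.0339 and 0.0509 m and y of pen_tip in the frame of seam_center between 0.016 and 0.033 m and z of pen_tip in the frame of seam_center between -0.005 and 0.01 m and linear speed of pen below 0.06 m/s and value of joint valve_lever above 1.4 rad), for 0.1 s.
8. air still on, pen tip moving slowly on the seam, 280 degrees clockwise from the side that faces the valve (x of pen_tip in the frame of seam_center between 0.0398 and 0.0568 m and y of pen_tip in the frame of seam_center between -0.017 and 0 m and z of pen_tip in the frame of seam_center between -0.005 and 0.01 m and linear speed of pen below 0.06 m/s and value of joint valve_lever above 1.4 rad), for 0.1 s.
9. air still on, pen tip moving slowly on the seam, 320 degrees clockwise from the side that faces the valve (x of pen_tip in the frame of seam_center between 0.023 and 0.04 m and y of pen_tip in the frame of seam_center between -0.046 and -0.029 m and z of pen_tip in the frame of seam_center between -0.005 and 0.01 m and linear speed of pen below 0.06 m/s and value of joint valve_lever above 1.4 rad), for 0.1 s.
10. air still on, pen tip moving slowly on the seam, at the side that faces the valve again (all of step 1), for 0.1 s.
At the end, for the whole second after the job is handed in: Valve lever open (over 1.4 rad); pen upright (10 degrees), at rest, let go and home in its stand (tip within 6 mm), after its tip passed, under 6 cm/s, within 8.5 mm sideways and 10 mm above, nine points 40 degrees apart on the seam in clockwise order, and the first again (value of joint valve_lever above 1.4 rad and distance between pen_tip and stand_tip below 0.006 m and angle between pen's own z axis and vertical below 0.17 rad and linear speed of pen below 0.02 m/s and contact force between the fingers and pen below 0.1 N); the robot touches nothing.
It fails at once if the pen's tip sweeps along the seam faster than 12 cm/s ((horizontal distance between pen_tip and seam_center between 0.041 and 0.057 m and z of pen_tip in the frame of seam_center between -0.01 and 0.006 m) and linear speed of pen above 0.12 m/s).
It fails at once if the pen is pressed on the strainer rig with more than 15 N (contact force between pen and rig above 15 N).
It fails at once if the pen is dropped (moving faster than 0.4 m/s with no finger on it) (contact force between the fingers and pen below 0.01 N and linear speed of pen above 0.4 m/s).
It fails at once if a bystander is moved more than 3 cm (distance of any of coupling, elbow, endcap, union, tape, wrench, mug from where it was at the start of the episode above 0.03 m).
It also fails if it takes over 72 s, if anything falls off the work surface, if the arm or the gripper's body presses on something with over 40 N, if the wrist force passes 120 N, or if a joint passes its speed limit or range.

## Robot

A 6-joint arm with a two-finger parallel gripper is mounted at the origin on the work surface. World frame = base frame: x ahead of the robot, y to its left, z up, the work surface at z = 0. Lengths are in mm, angles in degrees, forces in N, time in s.
With the tool pointing down it reaches from about 350 to 850 mm from the base axis. Payload 8.1 kg.
Tool frame: the origin (TCP) lies at the centre of the arm's flange, where the gripper is bolted on; the fingertips stand 173 mm ahead of it and the grasp point (between the pads) lies 155 mm ahead of it; z points along the fingers, y is the line along which they close (so a half turn about z gives the same grasp; the last joint's range is limited). The gripper opens to 85 mm and grips with 20 to 120 N. Pads are 22 mm wide; open, the fingers measure 114 mm over their backs; the gripper's body (76 mm by 85 mm) begins 54 mm behind the grasp point. The pads swing forward as they close: fully open they stand 13 mm farther back than shut.
Start: joints at [-68.892, 7.471, 85.268, -0, 87.261, -4.893], TCP at [263.051, -539.269, 404.692] pointing down, gripper open.
Joint ranges: [-169.43, 169.43], [-51.17, 129.36], [1.28, 143.12], [-76.62, 256.62], [0, 156.53], [-152.29, 152.29]. Speed limits (degrees/s): [136.94, 136.94, 159.86, 180, 180, 180].

## Interface

Orientations are given as [roll, pitch, yaw] about the fixed x, y, z axes, in that order (R = Rz(yaw) Ry(pitch) Rx(roll)).
In Python, from bench import * gives the robot as it stands.
- The arm moves only by the shell command python3 -m jog 'ROWS' [FORCE]. ROWS is text: rows parted by semicolons, each of 7 numbers parted by spaces: the shift along the tool's x, y, z scaled (see below), then the turn, a rotation vector about the tool's x, y, z scaled (see below), then the closure, from -1 (fully open) to 1 (shut). In form: tx ty tz wx wy wz hand; .... A call has 1 to 5 rows; each row shifts and turns the commanded pose from where the row before left it, along the tool's axes as they then stand; what a row does not reach is not made up. The controller multiplies each number of a shift by 0.1 m and each number of a turn by 60 degrees. A row lasts 1/8 s, in which the tool goes at most 62.5 mm and 10.7 degrees, less where a joint would pass 70% of its speed; a pose out of reach is approached as far as the arm can. A call with a number of a shift or a turn outside -1 to 1 is refused whole. A call with a gripper value outside its range is refused whole. The fingers move at their own pace and stop on an object; FORCE is the grip in N (left out, the last holds). Time passes only in rows, so rows that do not move let the fingers close. It gives the time, the measured TCP pose, the force, the opening and the grip force at its end, in the units of the state.
- sense(): the state, without advancing time (a new reading comes with each control period).
- snapshot(name): name is "scene" or "side" or "wrist"; returns a dict with "img" (480x640x3 uint8, red, green, blue), "fx", "fy", "cx", "cy" (pixels), "extrinsics" (4x4, takes a point from camera to world coordinates). Camera axes: x right, y down, z forward; pixel columns grow to the right and rows downward; lengths in mm; the calibration is good to about 2 mm. A picture is of the moment at which its call begins. There is no depth.
- hand_in(): hands the job in; it is judged then, once.
The state is a dict: "time": time; "joint_pos": joint angles; "qd": joint speeds; "joint_efforts": joint torques, N m; "tool_pos": TCP position; "tcp_rot": TCP orientation; "ft_force": force on the tool from outside, world axes, zero at the start; "wrist_torque": the same for the moment, N m; "finger_gap": finger opening in mm; "grip_force": force on a finger pad.
Only numpy, scipy, OpenCV 4.12 (cv2) and the standard library are available. Lean on these libraries where they do the work, as an engineer would, in place of code of your own. Each camera call takes 0.05 s, during which the arm holds its last target. There are 200 camera calls.

## Working session

There is one attempt and no reset: what is moved stays moved. The work goes in short steps, Python scripts to look and compute and a shell command to move; the robot and the scene stay as the last step left them, time stands still between calls to the robot, and variables do not carry over. Pictures are saved under pics/ and viewed, at most 10 in all, crops included, and the job is handed in when it is done.

```bash
mkdir -p pics; ls; cat > h.py <<'E'
from bench import *
import numpy as np, cv2
from scipy.spatial.transform import Rotation as R
def ray(s,u,v):
    E=np.array(s["extrinsics"]); d=E[:3,:3]@np.array([(u-s["cx"])/s["fx"],(v-s["cy"])/s["fy"],1]); return E[:3,3],d
def atz(s,u,v,z):
    o,d=ray(s,u,v); return o+d*(z-o[2])/d[2]
def proj(s,p):
    E=np.array(s["extrinsics"]); q=E[:3,:3].T@(np.array(p,float)-E[:3,3]); return np.array([s["cx"]+s["fx"]*q[0]/q[2],s["cy"]+s["fy"]*q[1]/q[2]])
def save(s,n): cv2.imwrite("pics/"+n,s["img"][:,:,::-1])
E
python3 - <<'E'
from h import *
import pickle
for n in("scene","side"):
    s=snapshot(n); save(s,n+"0.png"); pickle.dump(s,open(n+"0.pkl","wb")); print(n,s["fx"],s["cx"],s["cy"],np.round(s["extrinsics"],3).tolist())
st=sense(); print(st["tool_pos"],st["tcp_rot"],st["finger_gap"],st["time"])
E
```

```text
pics
scene 623.8162253172321 321.68025657620075 241.82099504512487 [[-0.862, 0.395, -0.318, 1041.688], [0.507, 0.664, -0.549, 847.75], [-0.006, -0.635, -0.773, 1373.156], [0.0, 0.0, 0.0, 1.0]]
side 576.66655591154 313.46031256622535 240.0453503017468 [[0.855, -0.35, 0.384, -114.881], [-0.519, -0.583, 0.625, -1091.385], [0.005, -0.733, -0.68, 1264.919], [0.0, 0.0, 0.0, 1.0]]
[ 262.95868474 -539.07254064  403.7584208 ] [-1.79905159e+02 -8.68574497e-03  2.60005206e+01] 85.23959568574719 0.1
```

View pics/scene0.png

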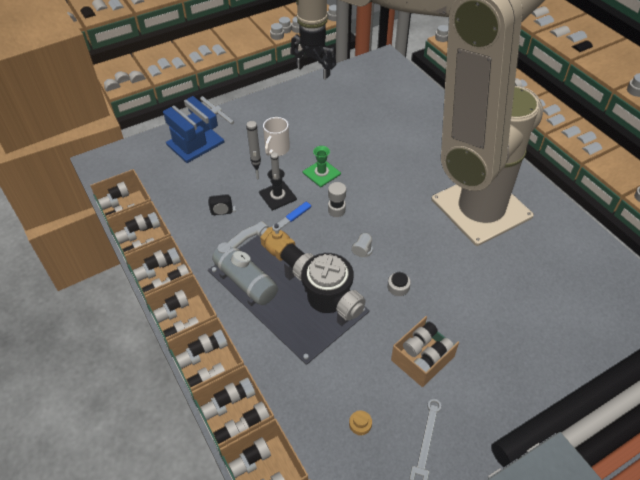

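View pics/side0.png

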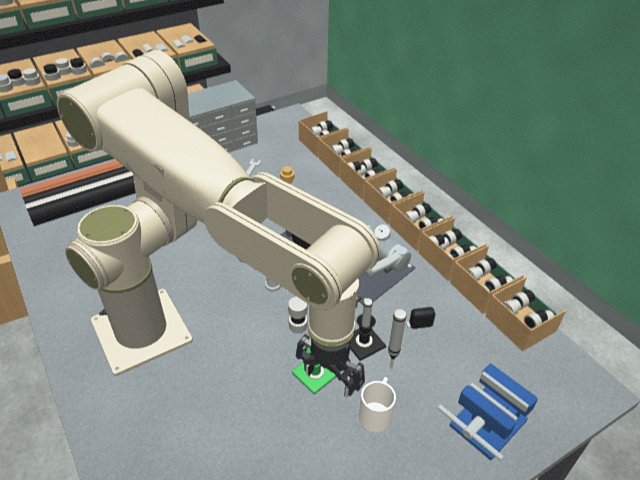

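Scene view: the black stand with a pen is at (277,190) and a larger pen-like thing at (255,150). The lever sleeve is at (297,212), the cap at (328,268), and the green look-alike stand at (322,170). I'll enlarge this area to confirm.

```bash
python3 - <<'E'
from h import *
import pickle
s=pickle.load(open("scene0.pkl","rb"))
c=s["img"][115:315,205:385,::-1]
cv2.imwrite("pics/crop1.png",cv2.resize(c,None,fx=3,fy=3,interpolation=cv2.INTER_CUBIC))
E
```

```text
(no output)
```

View pics/crop1.png

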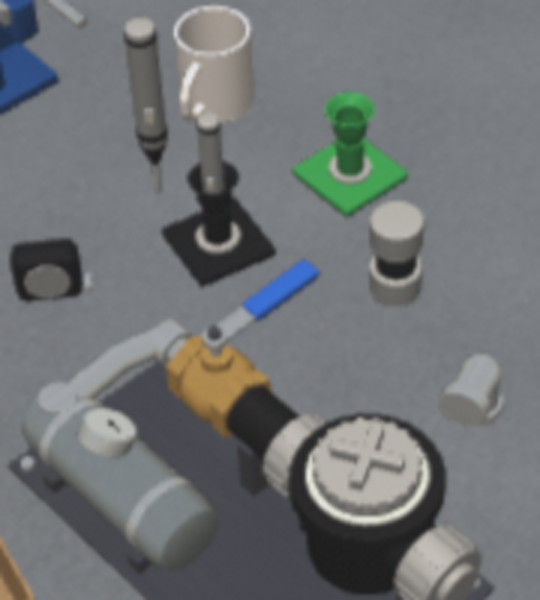

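The smaller pen stands in the black stand at about (275,160) in the scene picture. The larger look-alike stands free at (254,145). The lever sleeve runs from (288,218) to (310,205), the stem is at (276,226), and the cap centre is at about (327,271).

```bash
python3 - <<'E'
from h import *
import pickle
s=pickle.load(open("scene0.pkl","rb"))
f=lambda x,y,z:np.round(atz(s,205+x/3-.33,115+y/3-.33,z),1)
seam=[f(306,478,137),f(427,472,137)];print("seam L,R",seam,np.linalg.norm(seam[0]-seam[1]))
print("rim L,R",f(290,482,136),f(444,478,136),"rim front",f(367,540,136))
print("cross",f(368,455,167),"stem",f(213,333,156))
print("sleeve",f(247,309,154),f(313,268,154))
print("pen top",f(208,121,173),"foot",f(163,236,5),f(275,250,5),f(205,283,5),f(219,238,13))
print("big",f(140,28,200))
for a in((397,218,98),(470,410,0),(45,285,30),(220,90,30)):print(f(*a))
E
```

```text
seam L,R [array([616. ,  38.5, 137. ]), array([527.4,  84.1, 137. ])] 99.64597332556897
rim L,R [628.9  34.7 136. ] [518.3  95.8 136. ] rim front [604.1 116.4 136. ]
cross [571.8  63.7 167. ] stem [ 614.8 -124.6  156. ]
sleeve [ 575.7 -135.5  154. ] [ 502.1 -148.3  154. ]
pen top [ 501.9 -346.3  173. ] foot [ 544.7 -386.     5. ] [ 456.7 -311.     5. ] [ 538.  -307.2    5. ] [ 500.5 -347.5   13. ]
big [ 509.4 -468.7  200. ]
[ 376.7 -209.4   98. ]
[397.5 -41.4   0. ]
[ 682.  -363.4   30. ]
[ 404.2 -524.8   30. ]
```

```bash
python3 -m jog '0.515 -0.298 0 0 0 0 -1;0.515 -0.298 0 0 0 0 -1;0.515 -0.298 0 0 0 0 -1;0.515 -0.298 0 0 0 0 -1;0.515 -0.298 0 0 0 0 -1'; python3 -m jog '0.515 -0.298 0 0 0 0 -1;0.515 -0.298 0 0 0 0 -1;0.515 -0.298 0 0 0 0 -1;0 0 0 0 0 0.11 -1;0 0 0 0 0 0.115 -1'
python3 - <<'E'
from h import *
import pickle
s=snapshot("wrist"); save(s,"w1.png"); pickle.dump(s,open("w1.pkl","wb"))
st=sense(); print(st["tool_pos"],st["tcp_rot"],st["qd"])
for n,p in dict(stem=(614.8,-124.6,154),grip=(529,-144,154),seam=(571.8,62.5,137)).items(): print(n,proj(s,p))
E
```

```text
time: 0.72
tool_pos: [429.8, -290.7, 404.4]
tcp_rot: [-180.0, 0.0, 26.0]
ft_force: [0.1, -0.7, -1.0]
finger_gap: 85.5
grip_force: 0.0
time: 1.35
tool_pos: [529.2, -143.2, 404.0]
tcp_rot: [-180.0, 0.1, 12.4]
ft_force: [-0.1, -0.8, 0.1]
finger_gap: 85.3
grip_force: 0.0
[ 528.99000643 -143.6052666   404.06656823] [-1.79966247e+02  5.71878917e-02  1.20238601e+01] [-9.31203475e-01 -2.13702946e-01  1.54060564e-01  1.02351679e-02
  1.44360227e-02 -1.08709282e+01]
stem [326.75162667 105.86802404]
grip [326.98312154 254.99240036]
seam [  4.08526969 109.35024182]
```

View pics/w1.png

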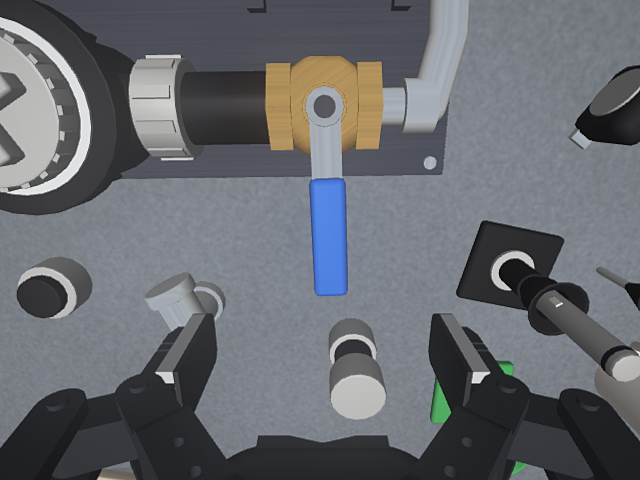

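```bash
python3 - <<'E'
from h import *
import pickle
s=pickle.load(open("w1.pkl","rb"))
print(np.round(s["extrinsics"],2))
for n,p in dict(stem=(325,106,156),near=(328,180,154),far=(330.5,295,154),pentop=(628,362,173)).items(): print(n,atz(s,*p).round(1))
g=s["img"].astype(int)
E
```

```text
[[ 2.2000e-01 -9.2000e-01 -3.2000e-01  6.1160e+02]
 [-9.8000e-01 -2.0000e-01 -7.0000e-02 -1.2318e+02]
 [-0.0000e+00  3.2000e-01 -9.5000e-01  3.7316e+02]
 [ 0.0000e+00  0.0000e+00  0.0000e+00  1.0000e+00]]
stem [ 614.5 -123.7  156. ]
near [ 575.1 -134.3  154. ]
far [ 502.3 -152.3  154. ]
pentop [ 506.4 -344.4  173. ]
```

```bash
python3 -m jog '0.03 0.01 0.3 0 0 -0.033 -1;0 0 0.35 0 0 0 -1;0 0 0.34 0 0 0 -1;0 0 0 0 0 0 0.9;0 0 0 0 0 0 0.9' 20;python3 -m jog '0 0 0 0 0 0 0.9;0 0 0 0 0 0 0.9;0 0 0 0 0 0 0.9;0 0 0 0 0 0 0.9'
```

```text
time: 2.02
tool_pos: [532.3, -144.9, 306.9]
tcp_rot: [180.0, -0.1, 14.5]
ft_force: [0.1, 0.3, 0.8]
finger_gap: 51.7
grip_force: 0.0
time: 2.52
tool_pos: [532.6, -145.1, 307.7]
tcp_rot: [179.9, -0.1, 14.5]
ft_force: [-1.5, -0.8, 6.3]
finger_gap: 21.2
grip_force: 24.5
```

```bash
J="python3 -m jog"; python3 -m jog '0.005 0.0885 0 0 0 -0.1 0.9;0.0045 0.0885 0 0 0 -0.1 0.9;0.005 0.0885 0 0 0 -0.1 0.9;0.0045 0.0885 0 0 0 -0.1 0.9;0.005 0.0885 0 0 0 -0.1 0.9';python3 -m jog '0.005 0.0885 0 0 0 -0.1 0.9;0.0045 0.0885 0 0 0 -0.1 0.9;0.005 0.0885 0 0 0 -0.1 0.9;0.0045 0.0885 0 0 0 -0.1 0.9;0.005 0.0885 0 0 0 -0.1 0.9';python3 -m jog '0.005 0.0885 0 0 0 -0.1 0.9;0.0045 0.0885 0 0 0 -0.1 0.9;0.005 0.0885 0 0 0 -0.1 0.9;0.0045 0.0885 0 0 0 -0.1 0.9;0 0 0 0 0 0 0.9'
```

```text
time: 3.15
tool_pos: [554.0, -183.2, 307.7]
tcp_rot: [179.9, -0.0, 44.7]
ft_force: [-3.5, 2.4, 8.4]
finger_gap: 21.5
grip_force: 24.6
time: 3.78
tool_pos: [591.6, -205.2, 307.6]
tcp_rot: [180.0, 0.0, 74.7]
ft_force: [-7.1, 3.4, 10.1]
finger_gap: 21.4
grip_force: 24.8
time: 4.4
tool_pos: [627.0, -207.0, 307.7]
tcp_rot: [180.0, 0.0, 98.6]
ft_force: [-5.6, 2.1, 9.3]
finger_gap: 21.7
grip_force: 26.4
```

Another 6° in small steps, watching for the stop.

```bash
python3 -m jog '0.001 0.03 0 0 0 -0.033 0.9;0.001 0.03 0 0 0 -0.033 0.9;0 0 0 0 0 0 0.9';python3 -m jog '0.001 0.03 0 0 0 -0.033 0.9;0 0 0 0 0 0 0.9'
```

```text
time: 4.78
tool_pos: [632.3, -205.9, 307.6]
tcp_rot: [-180.0, 0.0, 102.5]
ft_force: [-7.7, 2.3, 11.5]
finger_gap: 21.5
grip_force: 25.3
time: 5.03
tool_pos: [633.5, -205.8, 307.4]
tcp_rot: [-179.6, -0.1, 104.4]
ft_force: [-22.4, 1.4, 18.7]
finger_gap: 21.3
grip_force: 28.2
```

```bash
python3 -m jog '0 0 0 0 0 0 -1;0 0 0 0 0 0 -1;0 0 0 0 0 0 -1;0 0 -0.4 0 0 0 -1;0 0 -0.5 0 0 0 -1';python3 -m jog '0 0 -0.4 0 0 0.023 -1;-0.205 -0.32 0 0 0 0 -1;-0.205 -0.32 0 0 0 0 -1;-0.205 -0.32 0 0 0 0 -1;-0.205 -0.32 0 0 0 0 -1';python3 -m jog '-0.205 -0.32 0 0 0 0 -1;0 0 0 0 0 0 -1;0 0 0 0 0 0 -1'
python3 - <<'E'
from h import *
import pickle
s=snapshot("wrist"); save(s,"w2.png"); pickle.dump(s,open("w2.pkl","wb"))
st=sense(); print(st["tool_pos"],st["tcp_rot"])
print(proj(s,(502,-346,173)),proj(s,(502,-346,5)))
E
```

```text
time: 5.65
tool_pos: [635.0, -204.9, 394.6]
tcp_rot: [-179.8, -0.1, 104.4]
ft_force: [1.1, -0.0, 0.2]
finger_gap: 85.5
grip_force: 0.0
time: 6.28
tool_pos: [528.4, -314.6, 435.7]
tcp_rot: [180.0, 0.0, 103.1]
ft_force: [0.0, -0.7, -0.5]
finger_gap: 85.4
grip_force: 0.0
time: 6.65
tool_pos: [502.9, -341.0, 435.7]
tcp_rot: [180.0, -0.0, 103.0]
ft_force: [0.2, -0.2, 0.5]
finger_gap: 85.6
grip_force: 0.0
[ 503.16381718 -340.64244996  435.67042968] [ 1.79977301e+02 -1.14687077e-02  1.03071942e+02]
[316.69287478 255.28232521] [318.63896449 199.31132298]
```

View pics/w2.png

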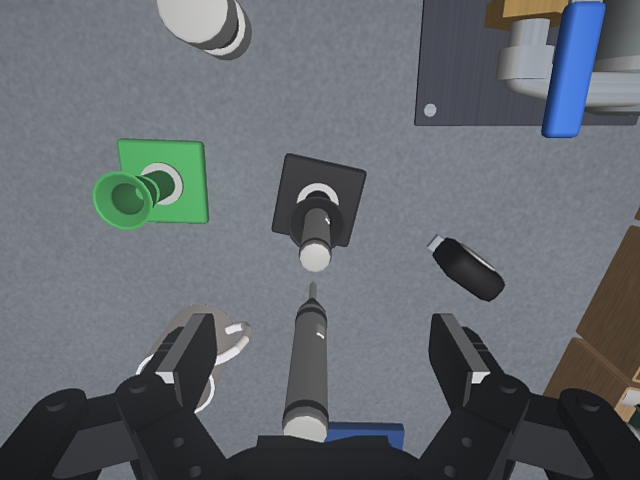

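Lever is in line with the pipe (573,70); pen top at (315,257), 1 mm from the prediction; big look-alike below at (305,380). Descend and grip.

```bash
python3 -m jog '-0.058 -0.031 0.2 0 0 0 -1;0 0 0.4 0 0 0 -1;0 0 0.4 0 0 0 -1;0 0 0.3 0 0 0 -1;0 0 0.177 0 0 0 -1' 40; python3 -m jog '0 0 0 0 0 0 1;0 0 0 0 0 0 1;0 0 0 0 0 0 1;0 0 0 0 0 0 1;0 0 0 0 0 0 1';python3 -m jog '0 0 0 0 0 0 1;0 0 0 0 0 0 1;0 0 0 0 0 0 1'
```

```text
time: 7.32
tool_pos: [500.4, -346.5, 284.3]
tcp_rot: [-179.9, -0.2, 103.1]
ft_force: [-0.0, 0.1, 0.3]
finger_gap: 85.3
grip_force: 0.0
time: 7.95
tool_pos: [500.8, -348.1, 289.6]
tcp_rot: [-180.0, 0.1, 103.0]
ft_force: [-4.0, -0.7, 5.7]
finger_gap: 21.0
grip_force: 38.6
time: 8.32
tool_pos: [500.8, -348.2, 289.6]
tcp_rot: [180.0, 0.1, 103.0]
ft_force: [-3.5, -0.1, 5.7]
finger_gap: 21.0
grip_force: 38.6
```

```bash
python3 -m jog '0 0 -0.05 0 0 0 1;0 0 -0.15 0 0 0 1;0 0 -0.3 0 0 0 1;0 0 -0.3 0 0 0 1;0 0 -0.3 0 0 0 1';python3 -m jog '0 0 -0.3 0 0 0 1;0 0 -0.3 0 0 0 1;0 0 -0.1 0 0 0 1;0.2 0.1 0 0 0 0 1;0.35 0.2 0 0 0 0 1'; python3 -m jog '0.4 0.23 0 0 0 0 1;0.4 0.23 0 0 0 0 1;0.4 0.23 0 0 0 0 1;0.4 0.23 0 0 0 0 1;0.35 0.2 0 0 0 0 1';python3 -m jog '0.24 0.13 0 0 0 0 1;0.1 0.06 0 0 0 0 1;0 0 0 0 0 0 1'
python3 - <<'E'
from h import *
import pickle
s=snapshot("wrist"); save(s,"w3.png"); pickle.dump(s,open("w3.pkl","wb"))
st=sense(); print(st["tool_pos"],st["tcp_rot"])
print(proj(s,(571.8,62.2,137)),proj(s,(583,13,137)))
T=np.array(st["tool_pos"]);print("tip",proj(s,T-[0,0,276.6]))
E
```

```text
time: 8.95
tool_pos: [501.0, -347.4, 400.2]
tcp_rot: [179.9, 0.0, 103.0]
ft_force: [-0.0, -0.5, -0.1]
finger_gap: 21.1
grip_force: 38.9
time: 9.57
tool_pos: [517.5, -286.5, 466.5]
tcp_rot: [-179.9, -0.1, 102.9]
ft_force: [1.2, 0.3, -2.1]
finger_gap: 21.0
grip_force: 38.9
time: 10.2
tool_pos: [582.7, -69.0, 466.3]
tcp_rot: [-179.9, -0.1, 103.1]
ft_force: [0.9, -0.6, -0.5]
finger_gap: 21.2
grip_force: 38.9
time: 10.58
tool_pos: [593.5, -33.7, 467.1]
tcp_rot: [-179.9, -0.0, 103.1]
ft_force: [0.0, -0.4, -1.7]
finger_gap: 20.8
grip_force: 38.9
[593.47660797 -34.58715918 467.33126261] [-1.79935263e+02 -2.08513782e-03  1.03062772e+02]
[321.52718193  93.36086328] [321.22066379 162.0754684 ]
tip [320.16543959 243.04163009]
```

View pics/w3.png

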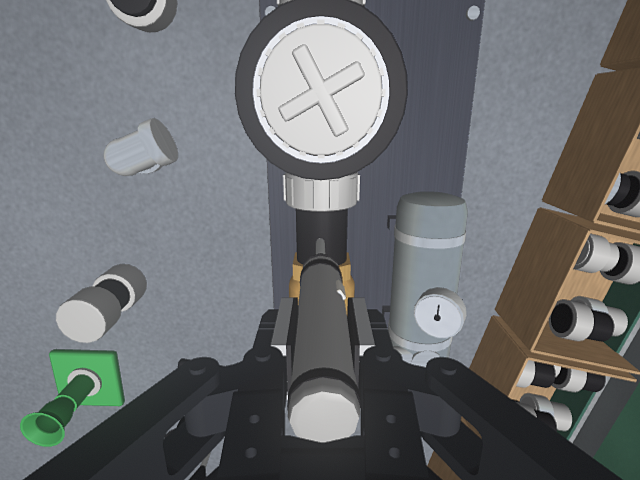

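Pen tip shows at (320,241), within 2 px of the prediction. The seam ring spans columns 252–390 with its bottom at about row 162. Next I'll fit the ring on the z = 137 plane.

```bash
python3 - <<'E'
from h import *
import pickle
from scipy.optimize import least_squares
s=pickle.load(open("w3.pkl","rb"))
g=cv2.cvtColor(s["img"],cv2.COLOR_RGB2GRAY)
# radial profile from centre: last bright->dark edge within rim
c=np.array([321.5,92.]);pts={137:[],136:[]}
for a in np.radians(np.arange(0,360,5)):
    r=np.arange(50,84,.5);u=c[0]+r*np.cos(a);v=c[1]+r*np.sin(a)
    if v.min()<1:continue
    p=cv2.remap(g,u.astype('f4')[None],v.astype('f4')[None],1)[0].astype(int)
    i=np.where(p>140)[0]
    if len(i): pts[137].append(atz(s,u[i[-1]],v[i[-1]],137)[:2])
P=np.array(pts[137])
f=least_squares(lambda q:np.hypot(*(P-q[:2]).T)-q[2],[571,62,50],loss='soft_l1')
print(len(P),f.x.round(1),np.abs(f.fun).max(),np.abs(f.fun).mean())
E
```

```text
72 [571.2  62.   50.5] 0.3951141625282091 0.1155825309829959
```

```bash
python3 -m jog '0.24 0 0 0 0 0 1;0.238 0.001 0 0 0 0 1;0 0 0.15 0 0 0 1;0 0 0.15 0 0 0 1;0 0 0.05 0 0 0 1';python3 -m jog '0 0 0.05 0 0 0 1;0 0 0.05 0 0 0 1;0 0 0 0 0 0 1'
python3 - <<'E'
from h import *
st=sense(); print(st["tool_pos"],st["tcp_rot"],st["ft_force"])
s=snapshot("wrist");T=np.array(st["tool_pos"]);print("tip",proj(s,T-[0,0,276.6]))
cv2.imwrite("pics/w4.png",cv2.resize(s["img"][40:240,220:420,::-1],None,fx=2.5,fy=2.5))
t=np.radians(13.06);q=(T[:2]-[571.2,62]);print("rig",q@[np.cos(t),np.sin(t)],q@[-np.sin(t),np.cos(t)])
# rows: 5 deg clockwise each; rig x=-R sin a, y=-R cos a
a=np.radians(np.arange(0,361,5));X=-510*np.sin(a);Y=-510*np.cos(a)
print(';'.join(f"{round(Y[i+1])/1e3-round(Y[i])/1e3:.3f} {round(X[i+1])/1e3-round(X[i])/1e3:.3f}" for i in range(18)))
E
```

```text
time: 11.25
tool_pos: [582.6, 11.0, 430.4]
tcp_rot: [-179.8, -0.0, 103.0]
ft_force: [-0.9, 0.2, -1.7]
finger_gap: 21.1
grip_force: 39.0
time: 11.62
tool_pos: [583.0, 12.0, 422.7]
tcp_rot: [-180.0, -0.0, 103.0]
ft_force: [-0.0, 0.4, -1.6]
finger_gap: 20.7
grip_force: 39.0
[582.97860745  11.97237856 422.68620009] [-1.79977599e+02 -7.34585818e-03  1.03034776e+02] [-0.03743441  0.40231155 -1.60807491]
tip [320.14341906 241.68273423]
rig 0.16913545599270852 -51.39523220223774
0.002 -0.044;0.006 -0.045;0.009 -0.043;0.014 -0.042;0.017 -0.042;0.020 -0.039;0.024 -0.038;0.027 -0.035;0.030 -0.033;0.033 -0.030;0.035 -0.027;0.038 -0.024;0.039 -0.020;0.042 -0.017;0.042 -0.014;0.043 -0.009;0.045 -0.006;0.044 -0.002
```

View pics/w4.png

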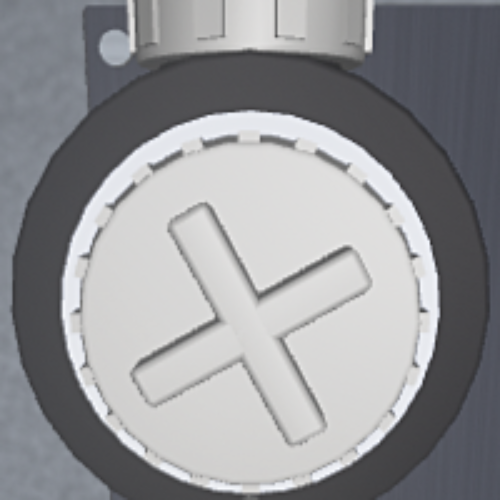

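```bash
python3 -m jog '0 0 0.025 0 0 0 1;0 0 0.025 0 0 0 1;0 0 0 0 0 0 1;0 0 0 0 0 0 1'
python3 - <<'E'
from h import *
s=snapshot("wrist");T=np.array(sense()["tool_pos"]);print("tip",proj(s,T-[0,0,276.6]))
cv2.imwrite("pics/w5.png",cv2.resize(s["img"][190:290,260:380,::-1],None,fx=5,fy=5))
E
```

```text
time: 12.18
tool_pos: [583.0, 12.1, 418.0]
tcp_rot: [180.0, 0.0, 103.0]
ft_force: [-0.2, -0.6, -0.7]
finger_gap: 20.8
grip_force: 39.0
tip [319.96260006 241.65547313]
```

View pics/w5.png

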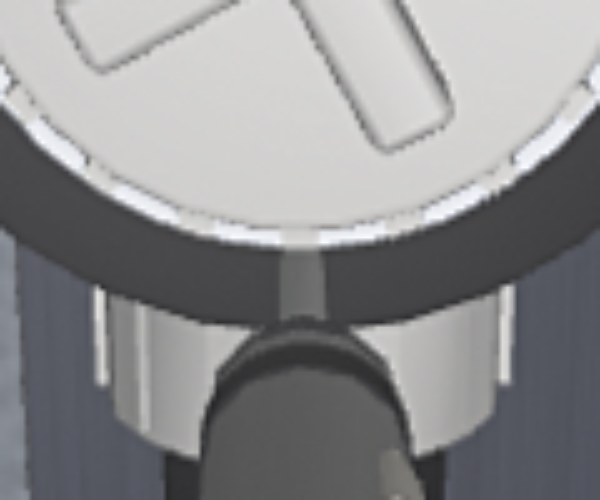

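```bash
python3 -m jog '0.002 -0.044 0 0 0 0 1;0.006 -0.045 0 0 0 0 1;0.009 -0.043 0 0 0 0 1;0.014 -0.042 0 0 0 0 1;0.017 -0.042 0 0 0 0 1'
python3 -c "from h import *;print(sense()['qd'].round(1))"
python3 -m jog '0.020 -0.039 0 0 0 0 1;0.024 -0.038 0 0 0 0 1;0.027 -0.035 0 0 0 0 1;0 0 0 0 0 0 1;0 0 0 0 0 0 1'
python3 -m jog '0.030 -0.033 0 0 0 0 1;0.033 -0.030 0 0 0 0 1;0.035 -0.027 0 0 0 0 1;0.038 -0.024 0 0 0 0 1;0.039 -0.020 0 0 0 0 1'
python3 -m jog '0.042 -0.017 0 0 0 0 1;0.042 -0.014 0 0 0 0 1;0.043 -0.009 0 0 0 0 1;0 0 0 0 0 0 1;0 0 0 0 0 0 1'
python3 - <<'E'
from h import *
T=np.array(sense()["tool_pos"])
t=np.radians(13.06);q=(T[:2]-[571.2,62]);print("rig",q@[np.cos(t),np.sin(t)],q@[-np.sin(t),np.cos(t)]+.5,T[2]-276.6-137)
E
```

```text
time: 12.85
tool_pos: [560.5, 11.9, 418.0]
tcp_rot: [180.0, -0.0, 103.0]
ft_force: [0.3, -0.2, -1.5]
finger_gap: 21.0
grip_force: 39.0
[ 0.3 -5.6  5.7  0.  -0.   0.4]
time: 13.48
tool_pos: [548.4, 16.3, 418.0]
tcp_rot: [180.0, 0.0, 103.0]
ft_force: [0.3, -0.2, -1.2]
finger_gap: 21.2
grip_force: 39.0
time: 14.1
tool_pos: [531.1, 30.6, 418.1]
tcp_rot: [180.0, -0.0, 103.0]
ft_force: [-1.1, -0.1, -1.7]
finger_gap: 21.0
grip_force: 39.0
time: 14.72
tool_pos: [524.6, 41.8, 418.0]
tcp_rot: [180.0, 0.0, 103.0]
ft_force: [1.0, 0.6, -1.2]
finger_gap: 21.3
grip_force: 39.0
rig -49.94570474566115 -8.691127930045695 4.39536624925978
```

On track (radius about 50.7, 4.4 mm above the seam, no contact). I'll run the rest of the circle.

```bash
(python3 -m jog '0.045 -0.006 0 0 0 0 1;0.044 -0.002 0 0 0 0 1;0.044 0.002 0 0 0 0 1;0.045 0.006 0 0 0 0 1;0.043 0.009 0 0 0 0 1'
python3 -m jog '0.042 0.014 0 0 0 0 1;0.042 0.017 0 0 0 0 1;0.039 0.020 0 0 0 0 1;0 0 0 0 0 0 1;0 0 0 0 0 0 1'
python3 -m jog '0.038 0.024 0 0 0 0 1;0.035 0.027 0 0 0 0 1;0.033 0.030 0 0 0 0 1;0.030 0.033 0 0 0 0 1;0.027 0.035 0 0 0 0 1'
python3 -m jog '0.024 0.038 0 0 0 0 1;0.020 0.039 0 0 0 0 1;0.017 0.042 0 0 0 0 1;0 0 0 0 0 0 1;0 0 0 0 0 0 1'
python3 -m jog '0.014 0.042 0 0 0 0 1;0.009 0.043 0 0 0 0 1;0.006 0.045 0 0 0 0 1;0.002 0.044 0 0 0 0 1;-0.002 0.044 0 0 0 0 1'
python3 -m jog '-0.006 0.045 0 0 0 0 1;-0.009 0.043 0 0 0 0 1;-0.014 0.042 0 0 0 0 1;0 0 0 0 0 0 1;0 0 0 0 0 0 1'
) | grep -E "pos|ft|error|refus"
python3 - <<'E'
from h import *
T=np.array(sense()["tool_pos"])
t=np.radians(13.06);q=(T[:2]-[571.2,62]);print("rig",q@[np.cos(t),np.sin(t)],q@[-np.sin(t),np.cos(t)]+.5,T[2]-276.6-137)
E
```

```text
tool_pos: [520.4, 63.9, 418.0]
ft_force: [-0.3, -0.1, -0.2]
tool_pos: [522.7, 76.6, 418.0]
ft_force: [-0.2, 0.9, -2.0]
tool_pos: [533.7, 96.2, 418.0]
ft_force: [-0.1, -0.3, -0.6]
tool_pos: [543.7, 104.4, 417.9]
ft_force: [-0.7, 0.8, -1.8]
tool_pos: [564.6, 112.3, 418.0]
ft_force: [0.4, 0.1, -0.5]
tool_pos: [577.6, 112.3, 417.9]
ft_force: [-0.8, -0.4, -1.4]
rig 17.596582882158206 48.07998377305657 4.345607690646375
```

```bash
(python3 -m jog '-0.017 0.042 0 0 0 0 1;-0.020 0.039 0 0 0 0 1;-0.024 0.038 0 0 0 0 1;-0.027 0.035 0 0 0 0 1;-0.030 0.033 0 0 0 0 1'
python3 -m jog '-0.033 0.030 0 0 0 0 1;-0.035 0.027 0 0 0 0 1;-0.038 0.024 0 0 0 0 1;0 0 0 0 0 0 1;0 0 0 0 0 0 1'
python3 -m jog '-0.039 0.020 0 0 0 0 1;-0.042 0.017 0 0 0 0 1;-0.042 0.014 0 0 0 0 1;-0.043 0.009 0 0 0 0 1;-0.045 0.006 0 0 0 0 1'
python3 -m jog '-0.044 0.002 0 0 0 0 1;-0.044 -0.002 0 0 0 0 1;-0.045 -0.006 0 0 0 0 1;0 0 0 0 0 0 1;0 0 0 0 0 0 1'
python3 -m jog '-0.043 -0.009 0 0 0 0 1;-0.042 -0.014 0 0 0 0 1;-0.042 -0.017 0 0 0 0 1;-0.039 -0.020 0 0 0 0 1;-0.038 -0.024 0 0 0 0 1'
python3 -m jog '-0.035 -0.027 0 0 0 0 1;-0.033 -0.030 0 0 0 0 1;-0.030 -0.033 0 0 0 0 1;0 0 0 0 0 0 1;0 0 0 0 0 0 1'
python3 -m jog '-0.027 -0.035 0 0 0 0 1;-0.024 -0.038 0 0 0 0 1;-0.020 -0.039 0 0 0 0 1;-0.017 -0.042 0 0 0 0 1;-0.014 -0.042 0 0 0 0 1'
python3 -m jog '-0.009 -0.043 0 0 0 0 1;-0.006 -0.045 0 0 0 0 1;-0.002 -0.044 0 0 0 0 1;0 0 0 0 0 0 1;0 0 0 0 0 0 1'
) | grep -E "time|pos|ft|error|refus"
python3 - <<'E'
from h import *
T=np.array(sense()["tool_pos"])
t=np.radians(13.06);q=(T[:2]-[571.2,62]);print("rig",q@[np.cos(t),np.sin(t)],q@[-np.sin(t),np.cos(t)]+.5,T[2]-276.6-137)
E
```

```text
time: 19.1
tool_pos: [598.8, 104.9, 418.0]
ft_force: [-1.4, 0.3, -2.3]
time: 19.73
tool_pos: [608.7, 96.6, 418.0]
ft_force: [-0.4, 0.0, -0.5]
time: 20.35
tool_pos: [620.1, 77.2, 418.0]
ft_force: [-0.4, 0.5, -1.4]
time: 20.98
tool_pos: [622.4, 64.5, 418.0]
ft_force: [-1.4, 1.1, -1.0]
time: 21.6
tool_pos: [618.7, 42.3, 418.0]
ft_force: [-0.5, -0.2, -1.0]
time: 22.22
tool_pos: [612.3, 31.1, 418.0]
ft_force: [0.4, 0.1, -0.9]
time: 22.85
tool_pos: [595.2, 16.5, 418.0]
ft_force: [-0.3, -0.5, -1.0]
time: 23.48
tool_pos: [583.0, 12.1, 418.1]
ft_force: [0.4, 0.4, -1.4]
rig 0.23777713450927637 -50.75135818066995 4.465077868077344
```

```bash
python3 -m jog '0 0 -0.05 0 0 0 1;0 0 -0.06 0 0 0 1;0 0 -0.15 0 0 0 1;0 0 -0.24 0 0 0 1;0 0 0 0 0 0 1';python3 -m jog '-0.199 -0.097 0 0 0 0 1;-0.365 -0.177 0 0 0 0 1;-0.431 -0.209 0 0 0 0 1;-0.431 -0.209 0 0 0 0 1;-0.431 -0.209 0 0 0 0 1';python3 -m jog '-0.431 -0.209 0 0 0 0 1;-0.431 -0.209 0 0 0 0 1;-0.365 -0.177 0 0 0 0 1;-0.235 -0.115 0 0 0 0 1;0 0 0 0 0 0 1';python3 -m jog '0 0 0 0 0 0 1;0 0 0 0 0 0 1'
python3 - <<'E'
from h import *
st=sense();print(st["tool_pos"],st["tcp_rot"])
s=snapshot("wrist");save(s,"w6.png");T=np.array(st["tool_pos"]);print("tip",proj(s,T-[0,0,276.6]),proj(s,(501.3,-347,96)))
E
```

```text
time: 24.1
tool_pos: [583.5, 12.1, 471.5]
tcp_rot: [179.7, 0.1, 103.0]
ft_force: [0.5, 0.1, -1.8]
finger_gap: 21.0
grip_force: 39.0
time: 24.72
tool_pos: [536.5, -190.5, 467.3]
tcp_rot: [-180.0, -0.0, 103.1]
ft_force: [0.5, 0.1, -1.2]
finger_gap: 21.1
grip_force: 39.0
time: 25.35
tool_pos: [500.1, -349.4, 466.9]
tcp_rot: [-179.9, -0.0, 102.9]
ft_force: [-0.0, 0.7, -1.3]
finger_gap: 21.2
grip_force: 39.0
time: 25.6
tool_pos: [501.3, -346.6, 467.9]
tcp_rot: [180.0, -0.0, 103.1]
ft_force: [-0.1, -0.3, -1.5]
finger_gap: 20.9
grip_force: 39.0
[ 501.33823802 -346.62674736  467.9402687 ] [ 1.79992063e+02 -1.25605553e-02  1.03113019e+02]
tip [319.94652326 241.72165297] [320.30031325 208.64522637]
```

View pics/w6.png

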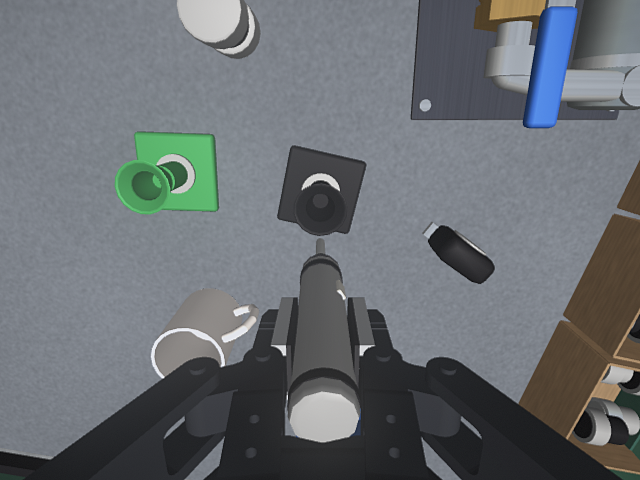

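Stand mouth at (321,207), tip at (320,240): aligned to about 1 mm. Lower in.

```bash
python3 -m jog '0 0 0.3 0 0 0 1;0 0 0.4 0 0 0 1;0 0 0.3 0 0 0 1;0 0 0.3 0 0 0 1;0 0 0.2 0 0 0 1'; python3 -m jog '0 0 0.15 0 0 0 1;0 0 0.06 0 0 0 1;0 0 0.05 0 0 0 1;0 0 0.025 0 0 0 1;0 0 0 0 0 0 1'
```

```text
time: 26.28
tool_pos: [500.9, -346.7, 316.4]
tcp_rot: [-180.0, -0.1, 103.1]
ft_force: [0.2, 0.5, -1.0]
finger_gap: 21.0
grip_force: 39.0
time: 26.9
tool_pos: [500.9, -348.1, 290.3]
tcp_rot: [180.0, 0.1, 103.0]
ft_force: [-3.1, -0.4, 1.1]
finger_gap: 21.2
grip_force: 39.9
```

Touching the cone seat lightly (about 2 N). Open gently, then go up.

```bash
python3 -m jog '0 0 0 0 0 0 0.4;0 0 0 0 0 0 0;0 0 0 0 0 0 -1;0 0 0 0 0 0 -1;0 0 0 0 0 0 -1' 20; python3 -m jog '0 0 -0.3 0 0 0 -1;0 0 -0.4 0 0 0 -1;0 0 -0.4 0 0 0 -1;0 0 -0.36 0 0 0 -1;0 0 0 0 0 0 -1'; python3 -m jog '0 0 0 0 0 0 -1;0 0 0 0 0 0 -1;0 0 0 0 0 0 -1;0 0 0 0 0 0 -1'
python3 - <<'E'
from h import *
s=snapshot("wrist");save(s,"w7.png")
for z in (173,):print(proj(s,(501.3,-347,173)),proj(s,(501.3,-347,5)))
E
```

```text
time: 27.52
tool_pos: [501.0, -347.6, 289.5]
tcp_rot: [180.0, -0.0, 103.0]
ft_force: [-0.1, -0.8, -0.3]
finger_gap: 85.4
grip_force: 0.0
time: 28.15
tool_pos: [501.5, -348.1, 440.1]
tcp_rot: [179.7, 0.3, 103.0]
ft_force: [0.2, 0.1, -0.1]
finger_gap: 85.6
grip_force: 0.0
time: 28.65
tool_pos: [500.9, -347.6, 434.8]
tcp_rot: [-180.0, -0.1, 103.0]
ft_force: [0.8, 0.3, 0.3]
finger_gap: 85.3
grip_force: 0.0
[320.95122116 248.73140613] [321.41836311 195.09516846]
```

View pics/w7.png

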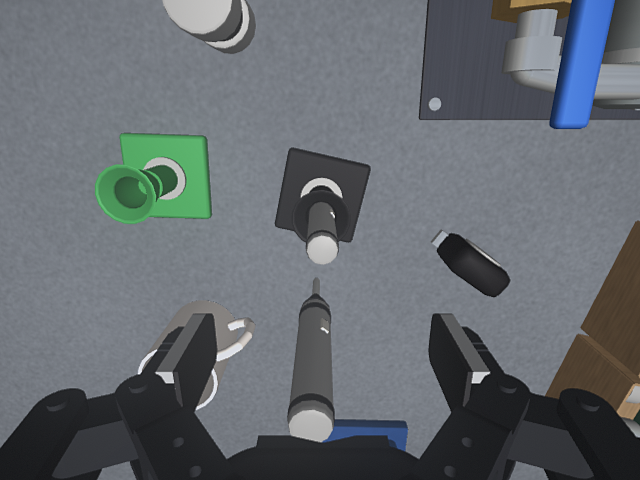

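The pen is home and upright, with its top at (322,249) against a prediction of (321,249). The lever is still in line with the pipe and everything else is where it was. Handing in.

```bash
python3 -c "
from bench import *
print(hand_in())"
```

```text
the job is handed in; nothing more can be done
None
```

I handed the job in at about 29 s: valve fully open with the air left on, the seam traced once clockwise at about 4 cm/s and 4 mm above it, the pen back home in its stand, and nothing else seen to move; the hand-in gave no verdict.

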